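Park the swinging drip infuser over the clay cup

ROBOT

A 6-joint arm with a two-finger parallel gripper is mounted at the origin on the work surface. World frame = base frame: x ahead of the robot, y to its left, z up, the work surface at z = 0. Lengths are in mm, angles in rad, forces in N, time in s.
With the tool pointing down it reaches from about 250 to 775 mm from the base axis. Payload 4 kg.
Tool frame: the origin (TCP) lies midway between the tips of the shut fingers; the grasp point (between the pads) lies 19 mm behind it (grip_depth is the distance from the TCP to the grasp point, in mm); z points along the fingers, y is the line along which they close (so a half turn about z gives the same grasp; the last joint's range is limited). The gripper opens to 85 mm and grips with 20 to 120 N. Pads are 22 mm wide; open, the fingers measure 114 mm over their backs; the gripper's body (76 mm by 85 mm) begins 54 mm behind the grasp point. The pads swing forward as they close: fully open they stand 13 mm farther back than shut.
Start: joints at [1.209, 0.087, 1.371, -0, 1.684, -0.103], TCP at [140.766, 531.701, 202.341] pointing down, gripper open.
Joint ranges: [-3.1, 3.1], [-0.76, 2.03], [0.27, 2.55], [-1.08, 4.22], [0.17, 2.65], [-2.57, 2.57]. Speed limits (rad/s): [2.79, 2.79, 3.14, 3.14, 3.14, 3.14].

INTERFACE

Orientations are given as [roll, pitch, yaw] about the fixed x, y, z axes, in that order (R = Rz(yaw) Ry(pitch) Rx(roll)).
In Python, from cell import * gives the robot as it stands.
- The arm moves only by the shell command python3 -m pendant 'ROWS' [FORCE]. ROWS is JSON, a list that holds one entry, the list of rows, each a list of 7 numbers: the shift along the world's x, y, z in cm, then the turn, a rotation vector about the world's x, y, z in degrees, then the closure, from 0 (fully open) to 1 (shut). In form: [[[tx, ty, tz, ax, ay, az, grip], ...]]. A call has exactly 8 rows; each row shifts and turns the commanded pose from where the row before left it; what a row does not reach is not made up. A row lasts 1/12 s, in which the tool goes at most 41.7 mm and 7.16 degrees, less where a joint would pass 70% of its speed; a pose out of reach is approached as far as the arm can. A call with a gripper value outside its range is refused whole. The fingers move at their own pace and stop on an object; FORCE is the grip in N (left out, the last holds). Time passes only in rows, so rows that do not move let the fingers close, or fill a call up. It gives the time, the measured TCP pose, the force, the opening and the grip force at its end, in the units of the state.
- sense(): the state, without advancing time (a new reading comes with each control period).
- camera(name): name is "scene" or "side" or "wrist"; returns the picture (420x560x3 uint8, blue, green, red); there is no depth.
- camera_params(name): a dict with "vertical_fov" (degrees; the focal length in pixels is half the picture's height over the tangent of half this angle, whatever the lens; pixels are square), "cx", "cy" (the principal point, pixels), "xyz" and "orientation" of the camera in the world. Camera axes: x right, y down, z forward; pixel columns grow to the right and rows downward; lengths in mm; the calibration is good to about 2 mm. The wrist camera is an equidistant fisheye: a pixel r from the principal point sees the ray r / f radians off the axis. A picture is of the moment at which its call begins: read the wrist's pose just before it. camera_params takes no time and is no camera call; for the wrist camera it gives the pose at the moment of the call.
- sign_off(): hands the job in; it is judged then, once.
The state is a dict: "time": time; "joint_positions": joint angles; "joint_velocities": joint speeds; "effort": joint torques, N m; "tcp_pos": TCP position; "tool_rot": TCP orientation; "wrist_force": force on the tool from outside, world axes, zero at the start; "ft_torque": the same for the moment, N m; "grip_width": finger opening in mm; "grasp_force": force on a finger pad.
Only numpy, scipy, OpenCV 4.12 (cv2) and the standard library are available. Lean on these libraries where they do the work, as an engineer would, in place of code of your own. Each camera call takes 0.05 s, during which the arm holds its last target. There are 200 camera calls.

TASK

Take the carriage of the drip rail by its orange grip and draw it along the rail, so that the hanging hot infuser comes free of the drip box and travels to the terracotta cup. Calm its swing by the way you move the carriage, since it hangs almost without friction and would go on swinging for a minute; bring it to rest with its nozzle over the middle of that cup, keep it still there for at least four seconds, then let go of the grip and move clear. Never touch the infuser or its brass weight, never let it swing wildly or knock back against the drip box once you have drawn it well away, and leave the drip box, the cups and the other things where they are.

Things in the scene. Friction and masses are not known exactly. Their poses are not given: they have to be found in the camera images.
- rail: Fixed drip rail: aluminium bar 810 mm long on two dark posts, top 337 mm high. Origin on the table under the middle of the line along which the pivot travels; y points along the rail (direction in which the carriage joint grows), z up, -x towards the robot. Its place and yaw vary.
- carriage (a joint): Black carriage sliding on the rail, metres along the rail's +y, 0 (start, at the end stop) to 0.50 (other end stop). Mass about 0.5 kg, dry friction about 1.2 N plus 2 N s/m: it stays where it is left. At 0 the pivot is at y = -0.240 m in the rail's frame.
- grip (a point): Point to grip on the carriage: centre of the upper part of an upright orange fin, 18 mm thick along the rail, 34 mm across it (x) and 56 mm tall. The point is 15 mm below the fin's top, 290 mm above the table, 130 mm from the pivot towards the robot; it moves with the carriage. Free room above and beside the fin; the dark arm that carries it lies 40 mm below the point.
- pivot (a point): Axis of the pivot pin on the carriage, 320 mm above the table, x = 0 in the rail's frame. The infuser swings about it in the upright plane along the rail, with negligible friction (swing decays over about a minute).
- infuser (a joint): Swing angle of the infuser about the pivot, rad; 0 = hanging straight, positive = nozzle moved towards the rail's +y. It starts at -0.2, nozzle held by the drip box.
- nozzle (a point): Lower end of the infuser's black drip nozzle (20 mm diameter), 240 mm below the pivot when hanging straight. The infuser is a steel body 62 mm in diameter on a 10 mm stem, with its fill nominally 0.42 kg (it varies, 0.85 to 1.2 times). Pivot acceleration a along the rail gives angle'' = -w*w*(angle + a/9.81), w = 2*pi/period.
- weight_top (a point): Top centre of the brass counterweight (0.26 kg, 42 mm diameter, 24 mm high) on the infuser's stem, 136 mm above the pivot; it swings with the infuser and slows the swing: nominal period 1.6 s (1.4 to 1.9 s as the fill varies).
- drip_box: Grey heavy (3.5 kg) drip box standing loose under the start end of the rail, 140 mm by 120 mm (along the rail), 88 mm high, origin under its centre. Its wall on the rail's +y side (the lip) holds the nozzle back at the start; when the carriage has been drawn 20 to 30 mm along, the nozzle rides up over the lip and the infuser swings free with about 0.3 rad amplitude.
- clay_cup: Terracotta cup, the target: 84 mm across the rim, 58 mm high, open, origin at the centre of its underside. It stands under the rail; the order of the three cups varies.
- white_cup: White cup of the same shape under the rail; leave alone.
- blue_cup: Blue cup of the same shape under the rail; leave alone.
- tin_green: Green tea tin, 75 mm diameter, 78 mm high; leave alone.
- tin_dark: Dark tea tin, same size; leave alone.
- tasting_bowl: White tasting bowl, 100 mm across, 45 mm high; leave alone.
Not all that is in view belongs to the job. Leave any purple look-alike of the clay_cup alone.

How it is judged (in metres and radians):
On the way, in this order (a step that is already met when the one before it is completed fails the run):
1. the carriage is drawn away and the infuser hangs free of the drip box (value of joint carriage above 0.06 m and contact force between infuser and drip_box below 0.1 N), for 0.1 s.
2. the nozzle stays within 15 mm of the middle of the terracotta cup for 3 s (horizontal distance between nozzle and clay_cup below 0.015 m), for 3 s.
At the end, for the whole second after the job is handed in: Nozzle within 15 mm (horizontally) of the middle of the terracotta cup, the infuser hanging straight within 0.1 rad and the carriage released, through the last second (horizontal distance between nozzle and clay_cup below 0.015 m and value of joint infuser between -0.1 and 0.1 rad and contact force between each of the arm, the fingers and carriage below 0.1 N and angle between clay_cup's own z axis and vertical below 0.1 rad); the robot touches nothing.
It fails at once if the robot touches the infuser or its weight (contact force between any of the arm, the fingers and infuser above 0.3 N).
It fails at once if the infuser swings beyond 0.55 rad (value of joint infuser above 0.55 rad or value of joint infuser below -0.55 rad).
It fails at once if the infuser knocks against the drip box after the carriage was drawn 100 mm away (value of joint carriage above 0.1 m and contact force between infuser and drip_box above 0.5 N).
It fails at once if the drip box or the terracotta cup is shifted by over 12 mm (distance of any of drip_box, clay_cup from where it was at the start of the episode above 0.012 m).
It fails at once if another cup, tin or bowl is shifted by over 15 mm (distance of any of white_cup, blue_cup, tin_green, tin_dark, tasting_bowl from where it was at the start of the episode above 0.015 m).
It also fails if it takes over 59 s, if anything falls off the work surface, if the arm or the gripper's body presses on something with over 40 N, if the wrist force passes 120 N, or if a joint passes its speed limit or range.

## Working session

There is one attempt and no reset: what is moved stays moved. The work goes in short steps, Python scripts to look and compute and a shell command to move; the robot and the scene stay as the last step left them, time stands still between calls to the robot, and variables do not carry over. Pictures are saved under pics/ and viewed, at most 10 in all, crops included, and the job is handed in when it is done.

```bash
mkdir -p pics; ls; python3 - <<'E'
from cell import *
import cv2
for n in("scene","side"):
    cv2.imwrite(f"pics/{n}0.png",camera(n)); print(n,camera_params(n))
print(sense())
E
```

```text
pics
scene {'vertical_fov': 48.19700481752422, 'cx': 283.35057431111926, 'cy': 211.89794125395284, 'xyz': array([1093.5279356 ,  315.86987693, 1344.53513206]), 'orientation': array([-2.61027693,  0.00313476,  2.07365581])}
side {'vertical_fov': 48.75625105873183, 'cx': 279.34899304165396, 'cy': 210.41310151832, 'xyz': array([  242.19217617, -1101.28333792,  1045.71602802]), 'orientation': array([-2.15461239,  0.01138959, -0.23627837])}
{'time': 0.1, 'joint_positions': array([ 1.20889468e+00,  8.79387922e-02,  1.37214085e+00,  2.15220087e-05,
        1.68362411e+00, -1.03084103e-01]), 'joint_velocities': array([ 0.0028845 , -0.00141996, -0.00427437, -0.00122028,  0.00046875,
        0.00046413]), 'effort': array([ 2.18407513e-03, -3.53013575e+01, -3.14218819e+01, -1.11867153e-04,
        7.95519445e-03,  5.35165981e-06]), 'tcp_pos': array([140.56807382, 531.19221058, 201.20558082]), 'tool_rot': array([-3.13949496e+00, -2.38512174e-04,  2.88277726e+00]), 'wrist_force': array([ 0.36632887,  0.99226552, -0.48842745]), 'ft_torque': array([-0.03108165, -0.01132382,  0.01626619]), 'grasp_force': 0.0, 'grip_width': 85.71633888965488}
```

View pics/scene0.png

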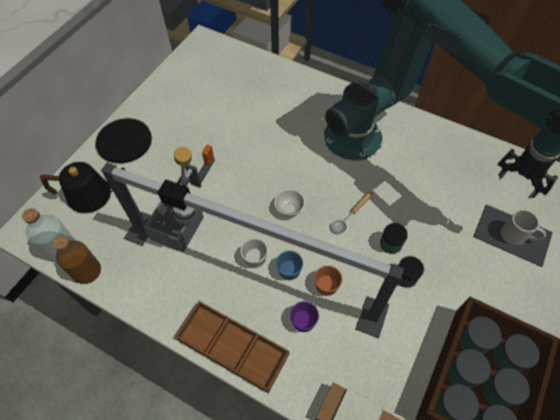

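View pics/side0.png

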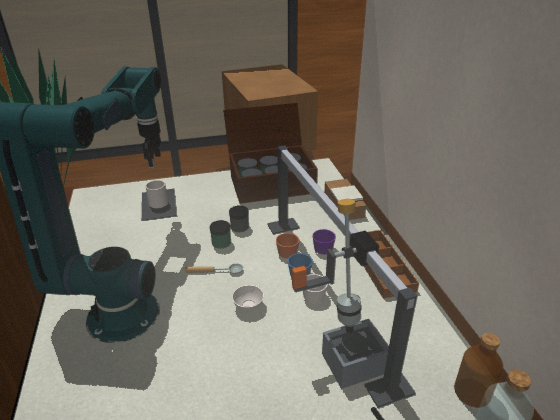

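The scene view shows the orange fin at (208,155), the brass weight at (183,155), the terracotta cup at (327,281), and its purple look-alike at (305,317). Other cups are blue (289,265) and white (254,253). In the side view the fin is at (299,277), the cup at (288,245) and the purple one at (324,241). Fin look-alikes are the brass weight and the amber bottle at (78,262). I choose the fin at (208,155) and the cup at (327,281).

```bash
cat > h.py <<'E'
import numpy as np, cv2
from scipy.spatial.transform import Rotation as R
def ray(p,uv):
    f=210/np.tan(np.radians(p["vertical_fov"])/2)
    d=np.array([(uv[0]-p["cx"])/f,(uv[1]-p["cy"])/f,1.])
    return np.array(p["xyz"]),R.from_euler("xyz",p["orientation"]).as_matrix()@d
def onz(p,uv,z):
    o,d=ray(p,uv); return o+d*(z-o[2])/d[2]
def proj(p,X):
    f=210/np.tan(np.radians(p["vertical_fov"])/2)
    c=R.from_euler("xyz",p["orientation"]).as_matrix().T@(np.array(X)-p["xyz"])
    return np.array([p["cx"]+f*c[0]/c[2],p["cy"]+f*c[1]/c[2]])
def tri(r1,r2):
    A=[];b=[]
    for o,d in(r1,r2):
        d=d/np.linalg.norm(d);M=np.eye(3)-np.outer(d,d);A.append(M);b.append(M@o)
    x=np.linalg.lstsq(np.vstack(A),np.hstack(b),rcond=None)[0]
    return x,[np.linalg.norm(M@(x-o)) for M,(o,d) in zip(A,(r1,r2))]
def blob(im,lo,hi,near,box=30):
    h=cv2.cvtColor(im,cv2.COLOR_BGR2HSV);m=cv2.inRange(h,lo,hi)
    k=np.zeros_like(m);x,y=near;k[y-box:y+box,x-box:x+box]=255
    n,l,s,c=cv2.connectedComponentsWithStats(m&k)
    i=1+np.argmax(s[1:,4]);return c[i],s[i],(l==i)
E
python3 - <<'E'
from h import *
from cell import camera_params
S,D=cv2.imread("pics/scene0.png"),cv2.imread("pics/side0.png")
ps,pd=camera_params("scene"),camera_params("side")
for nm,lo,hi,a,b in(("fin",(3,170,80),(14,255,255),(208,155),(299,277)),("clay",(3,100,50),(14,255,255),(327,281),(288,245)),("brass",(15,120,80),(28,255,255),(183,155),(346,206))):
    r=[blob(S,lo,hi,a),blob(D,lo,hi,b)]
    print(nm,[(x[0].round(1),x[1]) for x in r],tri(ray(ps,r[0][0]),ray(pd,r[1][0])))
    if nm=="clay":
        for p,x in((ps,r[0]),(pd,r[1])):
            hull=cv2.convexHull(np.argwhere(x[2])[:,::-1].astype(np.float32))[:,0]
            print("cup hull on z=58", cv2.minEnclosingCircle(np.array([onz(p,q,58)[:2] for q in hull],np.float32)))
a=cv2.resize(S[120:300,90:430],None,fx=2.3,fy=2.3,interpolation=3)
b=cv2.resize(D[140:400,230:420],None,fx=2.2,fy=2.2,interpolation=3)
cv2.imwrite("pics/ca.png",a);cv2.imwrite("pics/cb.png",b)
E
```

```text
fin [(array([207.8, 154. ]), array([203, 146,  10,  19, 114], dtype=int32)), (array([298.8, 269. ]), array([293, 266,  13,   7,  52], dtype=int32))] (array([ 487.71698687, -260.55950659,  292.68872037]), [np.float64(2.4470660980629786), np.float64(2.4470660980638175)])
clay [(array([327.4, 279.5]), array([314, 266,  28,  29, 613], dtype=int32)), (array([286.8, 244. ]), array([276, 233,  23,  25, 428], dtype=int32))] (array([563.61762201, 169.45238669,  36.38796938]), [np.float64(0.03213309845403351), np.float64(0.0321330984542714)])
cup hull on z=58 ((572.2435913085938, 173.4905242919922), 45.14338302612305)
cup hull on z=58 ((556.4635620117188, 138.85995483398438), 68.80490112304688)
brass [(array([182.5, 154.9]), array([175, 147,  16,  18, 210], dtype=int32)), (array([346.3, 205.7]), array([337, 199,  19,  15, 221], dtype=int32))] (array([ 608.46253014, -231.39341324,  442.48743124]), [np.float64(0.9775013300140654), np.float64(0.9775013300133205)])
```

View pics/ca.png

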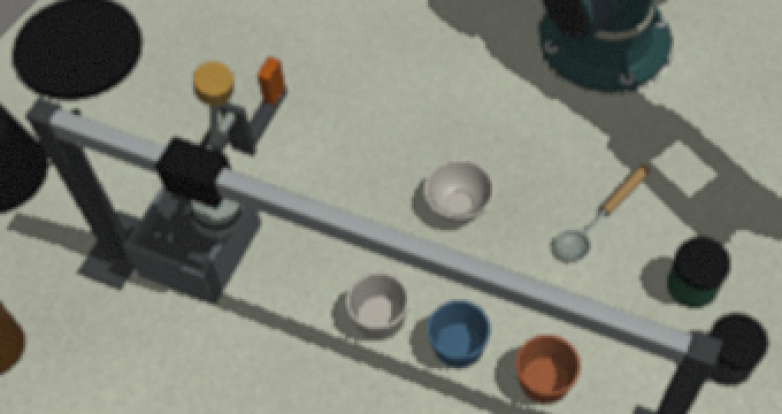

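View pics/cb.png

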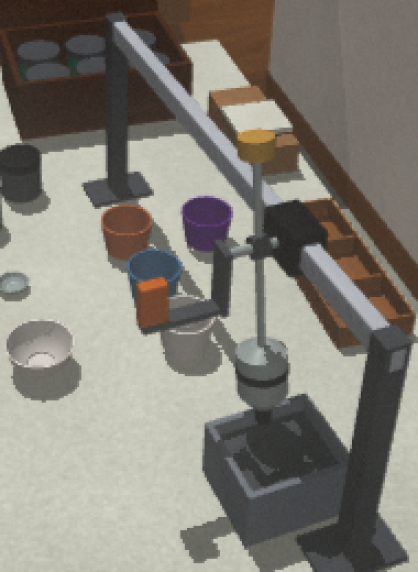

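Scene crop: clay cup at (548,368), upright orange fin at (271,81), and rail from (50,115) to (705,350). Side crop: fin at (152,303), and the infuser's nozzle in the box at (263,415). This confirms both choices.

```bash
python3 - <<'E'
from h import *
from cell import camera_params
from scipy.optimize import least_squares
ims={"scene":cv2.imread("pics/scene0.png"),"side":cv2.imread("pics/side0.png")}
P={n:camera_params(n) for n in ims}
near={"scene":((208,155),(327,281)),"side":((299,277),(288,245))}
fr={};
for n,im in ims.items():
    p=P[n]
    c,s,_=blob(im,(2,130,50),(14,255,255),near[n][0],20); fr[n]=ray(p,c); print(n,"fin",c,s)
    x=blob(im,(2,90,40),(14,255,255),near[n][1],22)
    hull=cv2.convexHull(np.argwhere(x[2])[:,::-1].astype(np.float32))[:,0]
    q=np.array([onz(p,h,58)[:2] for h in hull]); m=q.mean(0); v=m-p["xyz"][:2]; v/=np.linalg.norm(v)
    far=q[(q-m)@v>0]
    r=least_squares(lambda c:np.hypot(*(far-c).T)-42,m,loss="soft_l1"); print("cup",r.x,"resid",np.abs(r.fun).mean(),len(far))
    g=cv2.cvtColor(im,cv2.COLOR_BGR2GRAY)
    for L in cv2.createLineSegmentDetector().detect(g)[0][:,0]:
        a,b=onz(p,L[:2],337),onz(p,L[2:],337)
        l=np.linalg.norm(a-b)
        if l>150:
            d=b-a; 
            if d[1]<0:d=-d;a,b=b,a
            ang=np.degrees(np.arctan2(-d[0],d[1]))
            if abs(ang)<30 and a[0]<900 : print("line",L.round(),a[:2].round(),b[:2].round(),l.round(),"yaw",ang.round(2))
print(tri(fr["scene"],fr["side"]))
E
```

```text
scene fin [207.59602649 154.58940397] [202 145  11  20 151]
cup [570.07214558 171.09494996] resid 0.5032087762184148 9
line [523. 148. 400. 101.] [ 89. 144.] [ 90. 498.] 354.0 yaw -0.11
line [298.  63. 251.  44.] [  89. -358.] [  90. -189.] 169.0 yaw -0.38
line [250.  44. 199.  24.] [  88. -555.] [  89. -359.] 195.0 yaw -0.51
line [470. 296. 559. 338.] [568. 501.] [568. 697.] 196.0 yaw -0.14
line [198. 300. 289. 351.] [869. -29.] [870. 202.] 231.0 yaw -0.09
line [541. 267. 474. 237.] [418. 464.] [418. 625.] 161.0 yaw -0.15
line [382. 277. 202. 211.] [ 671. -150.] [618. 310.] 463.0 yaw 6.55
line [304. 299. 198. 258.] [784. -87.] [753. 178.] 267.0 yaw 6.61
line [188. 248. 310. 294.] [ 772. -123.] [736. 184.] 310.0 yaw 6.51
line [185. 200. 386. 272.] [ 664. -207.] [604. 314.] 524.0 yaw 6.56
line [377. 163. 430. 207.] [326. 173.] [387. 344.] 182.0 yaw -19.75
line [370.  75. 312.  54.] [  35. -170.] [35. 28.] 197.0 yaw -0.15
line [312.  58. 367.  79.] [  53. -160.] [53. 25.] 185.0 yaw -0.19
line [374.  68. 312.  45.] [  -0. -188.] [ 0. 25.] 212.0 yaw -0.16
line [498.  72. 558. 102.] [-160
[... 3171 characters left out ...]
 731.] 416.0 yaw -13.17
line [  9. 151.  18. 181.] [-264.  311.] [-341.  550.] 251.0 yaw 17.81
line [174. 173. 170. 152.] [210. 236.] [206. 395.] 160.0 yaw 1.69
line [297.   1. 297.  72.] [ 867. 1159.] [1422. 3158.] 2075.0 yaw -15.52
line [178. 151. 181. 172.] [234. 238.] [232. 399.] 161.0 yaw 0.76
line [ 27. 107.  21. 122.] [-357.  822.] [-371.  994.] 172.0 yaw 4.57
line [ 18. 119.  25. 104.] [-376.  858.] [-384. 1030.] 172.0 yaw 2.6
line [21. 84. 13. 68.] [-462. 1326.] [-561. 1627.] 317.0 yaw 18.28
line [ 11. 183.   1. 142.] [-279.  299.] [-389.  634.] 352.0 yaw 18.11
(array([ 483.24891373, -269.40867926,  276.96467492]), [np.float64(0.017900117930939343), np.float64(0.01790011793105681)])
```

```bash
python3 -m pendant '[[[0,0,3.6,0,0,-6.9,0],[0,0,3.6,0,0,-6.9,0],[0,0,3.6,0,0,-6.9,0],[0,0,3.6,0,0,-6.9,0],[2.3,-3.2,0,0,0,-6.9,0],[2.3,-3.2,0,0,0,-6.9,0],[2.3,-3.2,0,0,0,-6.9,0],[2.3,-3.2,0,0,0,-6.9,0]]]' 60
python3 -m pendant '[[[2.3,-3.2,0,0,0,-6.9,0],[2.3,-3.2,0,0,0,-6.9,0],[2.3,-3.2,0,0,0,-6.9,0],[2.3,-3.2,0,0,0,-6.9,0],[2.3,-3.2,0,0,0,-6.9,0],[2.3,-3.2,0,0,0,-6.9,0],[2.3,-3.2,0,0,0,-6.9,0],[2.3,-3.2,0,0,0,-6.9,0]]]'
python3 -m pendant '[[[2.3,-3.2,0,0,0,-6.9,0],[0.4,-3.9,0,0,0,-6.9,0],[0.4,-3.9,0,0,0,-6.9,0],[0.4,-3.9,0,0,0,-6.9,0],[0.4,-3.9,0,0,0,-6.9,0],[0.4,-3.9,0,0,0,-6.9,0],[0.4,-3.9,0,0,0,-6.9,0],[0.4,-3.9,0,0,0,0,0]]]'
python3 -c "
from cell import *;s=sense();print(s['joint_positions'],s['tool_rot'],s['tcp_pos'])"
```

```text
time: 0.77
tcp_pos: [233.2, 402.4, 345.9]
tool_rot: [-3.141, 0.001, 1.915]
wrist_force: [1.0, 0.3, 0.1]
grip_width: 85.2
grasp_force: 0.0
time: 1.43
tcp_pos: [417.3, 145.9, 346.0]
tool_rot: [-3.141, 0.0, 0.95]
wrist_force: [-0.2, 0.5, -0.2]
grip_width: 85.3
grasp_force: 0.0
time: 2.1
tcp_pos: [467.4, -159.2, 345.9]
tool_rot: [-3.141, 0.001, 0.109]
wrist_force: [1.1, 0.6, 1.3]
grip_width: 85.5
grasp_force: 0.0
[-4.43265533e-01 -2.13513673e-02  1.19951712e+00  7.66183607e-05
  1.96409146e+00  1.01885424e+00] [-3.14118392e+00  5.28757296e-04  1.08706005e-01] [ 467.36111543 -159.20885083  345.89397641]
```

```bash
python3 -m pendant '[[[0.5,-3.6,0,0,0,0.3,0],[0.5,-3.6,0,0,0,0,0],[0.5,-3.7,0,0,0,0,0],[0,0,0,0,0,0,0],[0,0,0,0,0,0,0],[0,0,0,0,0,0,0],[0,0,0,0,0,0,0],[0,0,0,0,0,0,0]]]'
python3 - <<'E'
from h import *
from cell import *
p=camera_params("wrist"); s=sense(); im=camera("wrist"); cv2.imwrite("pics/w1.png",im)
print(p,s["tcp_pos"],s["tool_rot"])
c,st,m=blob(im,(2,130,40),(14,255,255),(280,210),200); print(c,st)
f=210/np.tan(np.radians(p["vertical_fov"])/2)
def fish(uv,z):
    d=np.array([uv[0]-p["cx"],uv[1]-p["cy"]]);r=np.hypot(*d);t=r/f
    v=R.from_euler("xyz",p["orientation"]).as_matrix()@np.r_[np.sin(t)*d/r,np.cos(t)]
    return p["xyz"]+v*(z-p["xyz"][2])/v[2]
h=cv2.convexHull(np.argwhere(m)[:,::-1].astype(np.float32))[:,0]
box=cv2.approxPolyDP(h,4,True)
for q in box: print(q, fish(q,305)[:2])
E
```

```text
time: 2.77
tcp_pos: [482.9, -264.9, 347.1]
tool_rot: [3.141, -0.001, 0.12]
wrist_force: [-0.7, -0.6, 0.1]
grip_width: 85.6
grasp_force: 0.0
{'vertical_fov': 65.70646984690485, 'cx': 281.9147650128639, 'cy': 208.90995772202487, 'xyz': array([ 566.78067646, -254.40475374,  518.61870112]), 'orientation': array([ 2.80999011e+00, -1.48947771e-03, -1.45159171e+00])} [ 482.8595077  -264.94279215  347.08139755] [ 3.14095322e+00 -9.44182322e-04  1.20079223e-01]
[286.98587361 213.42081784] [ 276  183   23   61 1345]Traceback (most recent call last):
  File "<stdin>", line 13, in <module>
  File "<stdin>", line 8, in fish
IndexError: index 1 is out of bounds for axis 0 with size 1
```

View pics/w1.png

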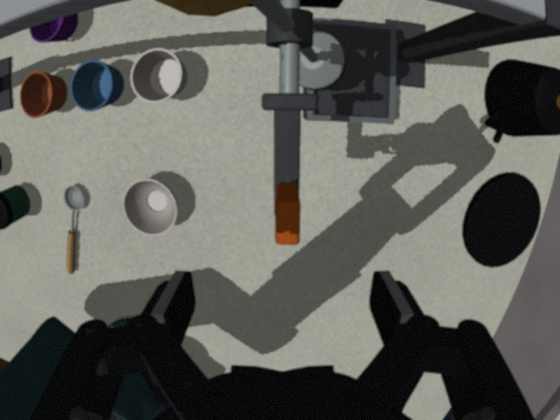

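The wrist view shows the orange fin at about (288,213), pointing up to the carriage at (290,100). It lies between the open fingers (tips at about (180,290) and (380,290)). I'll cast its edges onto the z = 305 plane.

```bash
cat >> h.py <<'E'
def fish(p,uv,z):
    f=210/np.tan(np.radians(p["vertical_fov"])/2)
    d=np.array([uv[0]-p["cx"],uv[1]-p["cy"]],float);r=np.hypot(*d);t=r/f
    v=R.from_euler("xyz",p["orientation"]).as_matrix()@np.r_[np.sin(t)*d/r,np.cos(t)]
    return p["xyz"]+v*(z-p["xyz"][2])/v[2]
E
python3 - <<'E'
from h import *
from cell import *
p=camera_params("wrist");im=cv2.imread("pics/w1.png")
c,st,m=blob(im,(2,130,40),(14,255,255),(280,210),200)
for r in range(184,246,8):
    x=np.flatnonzero(m[r]);
    if len(x): a,b=fish(p,(x[0],r),305),fish(p,(x[-1]+1,r),305); print(r,x[0],x[-1]+1,a[:2].round(1),b[:2].round(1),((a+b)/2)[:2].round(1),np.linalg.norm(a-b).round(1))
E
```

```text
184 277 297 [ 511.1 -258.1] [ 512.8 -271.6] [ 512.  -264.8] 13.6
192 276 298 [ 505.4 -258. ] [ 507.2 -273. ] [ 506.3 -265.5] 15.0
200 276 298 [ 499.8 -258.7] [ 501.6 -273.7] [ 500.7 -266.2] 15.2
208 276 299 [ 494.  -259.4] [ 495.9 -275.2] [ 494.9 -267.3] 16.0
216 277 299 [ 488.2 -260.7] [ 490. -276.] [ 489.1 -268.4] 15.4
224 277 299 [ 482.2 -261.4] [ 484.  -276.9] [ 483.1 -269.1] 15.6
232 276 299 [ 476.  -261.4] [ 477.9 -277.7] [ 477.  -269.5] 16.4
240 276 299 [ 469.7 -262.1] [ 471.7 -278.6] [ 470.7 -270.3] 16.6
```

```bash
python3 -m pendant '[[[0.1,-0.4,-1.9,0,0,-0.3,0],[0,0,-1.9,0,0,0,0],[0,0,-1.9,0,0,0,0],[0,0,-1.9,0,0,0,0],[0,0,0,0,0,0,0],[0,0,0,0,0,0,1],[0,0,0,0,0,0,1],[0,0,0,0,0,0,1]]]' 60
python3 -m pendant '[[[0,0,0,0,0,0,1],[0,0,0,0,0,0,1],[0,0,0,0,0,0,1],[0,0,0,0,0,0,1],[0,0,0,0,0,0,1],[0,0,0,0,0,0,1],[0,0,0,0,0,0,1],[0,0,0,0,0,0,1]]]'
```

```text
time: 3.48
tcp_pos: [484.4, -270.4, 272.6]
tool_rot: [3.139, -0.003, 0.113]
wrist_force: [-0.2, -0.4, 0.8]
grip_width: 51.5
grasp_force: 0.0
time: 4.15
tcp_pos: [483.9, -268.6, 271.9]
tool_rot: [-3.14, -0.002, 0.115]
wrist_force: [-1.0, 4.6, 3.1]
grip_width: 15.4
grasp_force: 58.6
```

```bash
cat >> h.py <<'E'
def sim(rows,T,th,om,dt=1/12,n=20,rel=None):
    """rows mm/row, piecewise velocity smoothed over ~1 row; returns theta history"""
    w=2*np.pi/T; h=dt/n; v=np.repeat(np.array(rows)/1000/dt,n); v=np.r_[np.zeros(n),v,np.zeros(n)]
    v=np.convolve(v,np.ones(n)/n)[n:n+len(rows)*n+1]; a=np.diff(v)/h; x=0;out=[]
    for i in range(len(a)):
        x+=v[i]*h
        if rel is None or x>rel: om+=h*(-w*w*(th+a[i]/9.81)); th+=h*om
        out.append((th,om))
    return np.array(out)
E
python3 - <<'E'
from h import *
for rows in ([4,8,12,15,19,22,26,29,29,22,15,8],[5,10,15,20,22,24,26,28,26,24,18,12],[8,14,18,20,22,22,20,18,16,14,12,8],[6,12,16,20,24,26,24,20,16,12,8,4,2,0,0,0]):
  print(sum(rows))
  for T in(1.4,1.6,1.9):
    for rel,t0 in((.02,-.26),(.03,-.32)):
        o=sim(rows+[0]*24,T,t0,0,rel=rel); e=o[len(rows)*20:]
        print(T,rel,"max",abs(o).max(0)[0].round(2),"resid",abs(e[:,0]).max().round(2))
E
```

```text
209
1.4 0.02 max 0.29 resid 0.29
1.4 0.03 max 0.38 resid 0.38
1.6 0.02 max 0.32 resid 0.32
1.6 0.03 max 0.4 resid 0.4
1.9 0.02 max 0.33 resid 0.33
1.9 0.03 max 0.4 resid 0.4
230
1.4 0.02 max 0.28 resid 0.28
1.4 0.03 max 0.35 resid 0.35
1.6 0.02 max 0.31 resid 0.31
1.6 0.03 max 0.38 resid 0.38
1.9 0.02 max 0.33 resid 0.33
1.9 0.03 max 0.4 resid 0.4
192
1.4 0.02 max 0.29 resid 0.28
1.4 0.03 max 0.36 resid 0.36
1.6 0.02 max 0.3 resid 0.3
1.6 0.03 max 0.37 resid 0.37
1.9 0.02 max 0.32 resid 0.32
1.9 0.03 max 0.38 resid 0.38
190
1.4 0.02 max 0.32 resid 0.31
1.4 0.03 max 0.39 resid 0.39
1.6 0.02 max 0.33 resid 0.33
1.6 0.03 max 0.4 resid 0.4
1.9 0.02 max 0.33 resid 0.33
1.9 0.03 max 0.4 resid 0.4
```

```bash
cat >> h.py <<'E'
def track(n,cam="scene",save=None):
    from cell import camera,camera_params,sense
    p=camera_params(cam); out=[]
    u=np.array([-.1143,.9934])
    for i in range(n):
        s=sense(); im=camera(cam)
        g=np.array(s["tcp_pos"][:2])
        piv=np.array([611.8,-255.2])+((g-[483.9,-268.6])@u)*u
        pr=proj(p,[*piv,440]).astype(int)
        c,st,m=blob(im,(15,120,80),(30,255,255),pr,45)
        X=onz(p,c,440)[:2]
        out.append((s["time"],-((X-piv)@u)/124,(g-[483.9,-268.6])@u,st[4]))
    if save: cv2.imwrite(save,im)
    return np.array(out)
def fit(o,T0=1.6,fixT=None,off=None):
    from scipy.optimize import least_squares
    t=o[:,0]-o[-1,0]; a=np.arcsin(np.clip(o[:,1],-1,1))
    def f(q):
        w=2*np.pi/(fixT or q[3]); c=q[2] if off is None else off
        return q[0]*np.cos(w*t)+q[1]*np.sin(w*t)+c-a
    best=min((least_squares(f,[.1,.1,0,T]) for T in(1.4,1.6,1.8)),key=lambda r:r.cost)
    q=best.x; T=fixT or q[3]
    return dict(t=o[-1,0],th=q[0],om=q[1]*2*np.pi/T,off=q[2],T=T,amp=np.hypot(q[0],q[1]),rms=np.sqrt(np.mean(best.fun**2)))
E
python3 -m pendant '[[[-0.07,0.6,0,0,0,0,1],[-0.14,1.19,0,0,0,0,1],[-0.18,1.59,0,0,0,0,1],[-0.23,1.99,0,0,0,0,1],[-0.25,2.19,0,0,0,0,1],[-0.23,1.99,0,0,0,0,1],[-0.21,1.79,0,0,0,0,1],[-0.16,1.39,0,0,0,0,1]]]'
python3 -m pendant '[[[-0.11,0.99,0,0,0,0,1],[-0.07,0.6,0,0,0,0,1],[-0.05,0.4,0,0,0,0,1],[-0.02,0.2,0,0,0,0,1],[0,0,0,0,0,0,1],[0,0,0,0,0,0,1],[0,0,0,0,0,0,1],[0,0,0,0,0,0,1]]]'
python3 - <<'E'
from h import *
o=track(36,save="pics/s1.png"); np.save("o1.npy",o)
print(o[::3].round(3)); print(fit(o))
E
```

```text
time: 4.82
tcp_pos: [469.2, -141.5, 271.9]
tool_rot: [3.14, -0.003, 0.114]
wrist_force: [0.7, -0.8, 5.1]
grip_width: 15.6
grasp_force: 59.1
time: 5.48
tcp_pos: [466.7, -120.3, 271.9]
tool_rot: [3.141, -0.002, 0.114]
wrist_force: [-0.5, 1.8, 7.1]
grip_width: 15.4
grasp_force: 59.3
[[ 5.48300e+00  3.94000e-01  1.49252e+02  2.24000e+02]
 [ 5.63300e+00  3.24000e-01  1.49235e+02  2.33000e+02]
 [ 5.78300e+00  1.63000e-01  1.49230e+02  2.53000e+02]
 [ 5.93300e+00 -5.90000e-02  1.49189e+02  2.61000e+02]
 [ 6.08300e+00 -2.97000e-01  1.49186e+02  2.70000e+02]
 [ 6.23300e+00 -4.34000e-01  1.49158e+02  2.57000e+02]
 [ 6.38300e+00 -4.52000e-01  1.49167e+02  2.56000e+02]
 [ 6.53300e+00 -3.54000e-01  1.49145e+02  2.72000e+02]
 [ 6.68300e+00 -1.40000e-01  1.49142e+02  2.59000e+02]
 [ 6.83300e+00  9.10000e-02  1.49160e+02  2.59000e+02]
 [ 6.98300e+00  2.72000e-01  1.49162e+02  2.39000e+02]
 [ 7.13300e+00  3.68000e-01  1.49168e+02  2.31000e+02]]
{'t': np.float64(7.2333), 'th': np.float64(0.41948452163899363), 'om': np.float64(-0.3845378699968058), 'off': np.float64(-0.042245548559887304), 'T': np.float64(1.6706529297165742), 'amp': np.float64(0.43176552417297215), 'rms': np.float64(0.007970330348408064)}
```

View pics/s1.png

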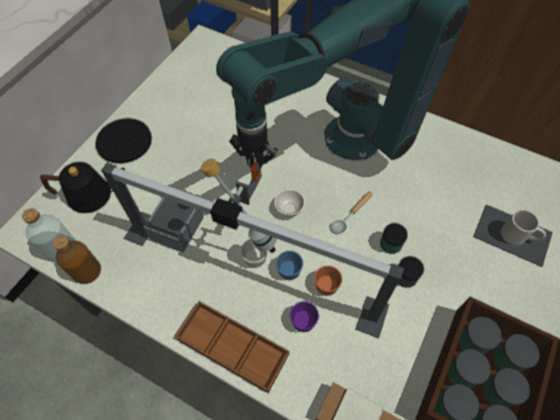

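The scene view shows the carriage at (228,210), the gripper on the fin at (255,172), and the infuser swinging free with its weight at (210,168). The period is about 1.66 s and the amplitude 0.43 rad. Next I plan the calming transport.

```bash
cat >> h.py <<'E'
def plan(D,th,om,T,N,lag=0.05,reg=.0015,thw=1.):
    from scipy.optimize import lsq_linear
    w0=2*np.pi/T; c,s=np.cos(w0*lag),np.sin(w0*lag); th,om=th*c+om/w0*s,om*c-th*w0*s
    A=[];b=[]
    for Tk,wt in((T,1),(T*.985,.5),(T*1.015,.5)):
        w=2*np.pi/Tk; free=sim([0]*(N+2),Tk,th,om)
        U=np.array([sim(np.r_[np.eye(N)[k],0,0],Tk,0,0) for k in range(N)])
        for j,sc in((0,1),(1,1/w)): A.append(wt*U[:,-1,j]*sc*300);b.append(-wt*free[-1,j]*sc*300)
    A.append(np.ones(N)*10);b.append(D*10)
    d=np.diff(np.vstack([np.zeros(N),np.eye(N),np.zeros(N)]),axis=0)
    A=np.vstack(A+[reg*100*d]);b=np.r_[b,np.zeros(N+1)]
    r=np.round(lsq_linear(A,b,bounds=(-30,30)).x,1)
    for Tk in(T,T*.98,T*1.02):
        o=sim(np.r_[r,[0]*24],Tk,th,om); print("T",round(Tk,3),"max",abs(o[:,0]).max().round(3),"resid",abs(o[(N+1)*20:,0]).max().round(3))
    x=np.cumsum(r);print("sum",r.sum(),"min/max x",x.min(),x.max(),"vmax",abs(r).max(),"dmax",abs(np.diff(r)).max())
    for k in range(0,N,8): print([[round(-.01143*q,2),round(.09934*q,2),0,0,0,0,1] for q in r[k:k+8]])
    return r
E
python3 - <<'E'
from h import *
f=fit(np.load("o1.npy"))
for N in(24,32): print(N,plan(270,f["th"],f["om"],1.66,N))
E
```

```text
T 1.66 max 0.39 resid 0.001
T 1.627 max 0.39 resid 0.038
T 1.693 max 0.39 resid 0.038
sum 270.0 min/max x -61.19999999999999 270.0 vmax 30.0 dmax 11.3
[[np.float64(-0.17), np.float64(1.45), 0, 0, 0, 0, 1], [np.float64(-0.2), np.float64(1.74), 0, 0, 0, 0, 1], [np.float64(-0.15), np.float64(1.27), 0, 0, 0, 0, 1], [np.float64(-0.04), np.float64(0.37), 0, 0, 0, 0, 1], [np.float64(0.08), np.float64(-0.68), 0, 0, 0, 0, 1], [np.float64(0.18), np.float64(-1.6), 0, 0, 0, 0, 1], [np.float64(0.25), np.float64(-2.22), 0, 0, 0, 0, 1], [np.float64(0.28), np.float64(-2.4), 0, 0, 0, 0, 1]]
[[np.float64(0.24), np.float64(-2.13), 0, 0, 0, 0, 1], [np.float64(0.17), np.float64(-1.44), 0, 0, 0, 0, 1], [np.float64(0.05), np.float64(-0.45), 0, 0, 0, 0, 1], [np.float64(-0.08), np.float64(0.68), 0, 0, 0, 0, 1], [np.float64(-0.2), np.float64(1.76), 0, 0, 0, 0, 1], [np.float64(-0.3), np.float64(2.58), 0, 0, 0, 0, 1], [np.float64(-0.34), np.float64(2.98), 0, 0, 0, 0, 1], [np.float64(-0.34), np.float64(2.98), 0, 0, 0, 0, 1]]
[[np.float64(-0.34), np.float64(2.98), 0, 0, 0, 0, 1], [np.float64(-0.34), np.float64(2.
[... 1861 characters left out ...]
0, 0, 0, 0, 1], [np.float64(-0.29), np.float64(2.53), 0, 0, 0, 0, 1]]
[[np.float64(-0.22), np.float64(1.92), 0, 0, 0, 0, 1], [np.float64(-0.15), np.float64(1.3), 0, 0, 0, 0, 1], [np.float64(-0.09), np.float64(0.79), 0, 0, 0, 0, 1], [np.float64(-0.06), np.float64(0.49), 0, 0, 0, 0, 1], [np.float64(-0.04), np.float64(0.37), 0, 0, 0, 0, 1], [np.float64(-0.04), np.float64(0.38), 0, 0, 0, 0, 1], [np.float64(-0.05), np.float64(0.42), 0, 0, 0, 0, 1], [np.float64(-0.04), np.float64(0.34), 0, 0, 0, 0, 1]]
32 [ 14.   14.3   6.1  -6.1 -18.4 -27.2 -30.  -30.  -29.4 -21.9  -9.5   5.2
  18.9  28.2  30.   30.   30.   30.   30.   30.   30.   30.   29.8  25.5
  19.3  13.1   8.    4.9   3.7   3.8   4.2   3.4]
```

```bash
cat > edit.py <<'E'
s=open("h.py").read()
s=s.replace("r=np.round(lsq_linear(A,b,bounds=(-30,30)).x,1)","""C=np.tril(np.ones((N,N))); Ci=np.linalg.inv(C)
    xs=lsq_linear(A@Ci,b,bounds=(lo,hi)).x; r=np.diff(np.r_[0,np.round(xs,0)])""").replace("thw=1.","lo=-15,hi=300")
s=s.replace("print([[round(-.01143*q,2),round(.09934*q,2),0,0,0,0,1] for q in r[k:k+8]])","print('['+','.join(f'[{-.01143*q:.2f},{.09934*q:.2f},0,0,0,0,1]' for q in r[k:k+8])+']')")
open("h.py","w").write(s)
E
python3 edit.py; python3 - <<'E'
from h import *
f=fit(np.load("o1.npy"))
for N in(32,40): print(N,plan(270,f["th"],f["om"],1.66,N))
E
```

```text
T 1.66 max 0.39 resid 0.002
T 1.627 max 0.39 resid 0.043
T 1.693 max 0.39 resid 0.043
sum 270.0 min/max x -15.0 295.0 vmax 38.0 dmax 9.0
[[-0.17,1.49,0,0,0,0,1],[-0.19,1.69,0,0,0,0,1],[-0.16,1.39,0,0,0,0,1],[-0.06,0.50,0,0,0,0,1],[0.03,-0.30,0,0,0,0,1],[0.11,-0.99,0,0,0,0,1],[0.17,-1.49,0,0,0,0,1],[0.18,-1.59,0,0,0,0,1]]
[[0.15,-1.29,0,0,0,0,1],[0.08,-0.70,0,0,0,0,1],[0.02,-0.20,0,0,0,0,1],[-0.03,0.30,0,0,0,0,1],[-0.14,1.19,0,0,0,0,1],[-0.23,1.99,0,0,0,0,1],[-0.32,2.78,0,0,0,0,1],[-0.39,3.38,0,0,0,0,1]]
[[-0.42,3.68,0,0,0,0,1],[-0.43,3.77,0,0,0,0,1],[-0.41,3.58,0,0,0,0,1],[-0.37,3.18,0,0,0,0,1],[-0.30,2.58,0,0,0,0,1],[-0.23,1.99,0,0,0,0,1],[-0.15,1.29,0,0,0,0,1],[-0.09,0.79,0,0,0,0,1]]
[[-0.03,0.30,0,0,0,0,1],[-0.00,0.00,0,0,0,0,1],[0.02,-0.20,0,0,0,0,1],[0.05,-0.40,0,0,0,0,1],[0.06,-0.50,0,0,0,0,1],[0.07,-0.60,0,0,0,0,1],[0.06,-0.50,0,0,0,0,1],[0.03,-0.30,0,0,0,0,1]]
32 [ 15.  17.  14.   5.  -3. -10. -15. -16. -13.  -7.  -2.   3.  12.  20.
  28.  34.  37.  38.  36.  32.  26.  20.  13.   8.   3.   0.  -2.  -4.
  -5.  -6.  -5.  -3.]
T 1.66 max 0.39 resid 0.001
T 1.627 max 0.39 resid 0
[... 521 characters left out ...]
,0,1],[-0.39,3.38,0,0,0,0,1],[-0.31,2.68,0,0,0,0,1],[-0.19,1.69,0,0,0,0,1],[-0.11,0.99,0,0,0,0,1],[-0.05,0.40,0,0,0,0,1]]
[[-0.00,0.00,0,0,0,0,1],[-0.00,0.00,0,0,0,0,1],[0.01,-0.10,0,0,0,0,1],[0.01,-0.10,0,0,0,0,1],[0.01,-0.10,0,0,0,0,1],[0.01,-0.10,0,0,0,0,1],[0.01,-0.10,0,0,0,0,1],[0.02,-0.20,0,0,0,0,1]]
[[0.02,-0.20,0,0,0,0,1],[0.03,-0.30,0,0,0,0,1],[0.05,-0.40,0,0,0,0,1],[0.05,-0.40,0,0,0,0,1],[0.05,-0.40,0,0,0,0,1],[0.03,-0.30,0,0,0,0,1],[0.02,-0.20,0,0,0,0,1],[0.01,-0.10,0,0,0,0,1]]
40 [ 17.  20.  16.   7.  -3. -11. -16. -17. -15. -10.  -3.   1.  10.  21.
  30.  37.  42.  43.  39.  34.  27.  17.  10.   4.   0.   0.  -1.  -1.
  -1.  -1.  -1.  -2.  -2.  -3.  -4.  -4.  -4.  -3.  -2.  -1.]
```

```bash
python3 -m pendant '[[[-0.17,1.49,0,0,0,0,1],[-0.19,1.69,0,0,0,0,1],[-0.16,1.39,0,0,0,0,1],[-0.06,0.50,0,0,0,0,1],[0.03,-0.30,0,0,0,0,1],[0.11,-0.99,0,0,0,0,1],[0.17,-1.49,0,0,0,0,1],[0.18,-1.59,0,0,0,0,1]]]'
python3 -m pendant '[[[0.15,-1.29,0,0,0,0,1],[0.08,-0.70,0,0,0,0,1],[0.02,-0.20,0,0,0,0,1],[-0.03,0.30,0,0,0,0,1],[-0.14,1.19,0,0,0,0,1],[-0.23,1.99,0,0,0,0,1],[-0.32,2.78,0,0,0,0,1],[-0.39,3.38,0,0,0,0,1]]]'
python3 -m pendant '[[[-0.42,3.68,0,0,0,0,1],[-0.43,3.77,0,0,0,0,1],[-0.41,3.58,0,0,0,0,1],[-0.37,3.18,0,0,0,0,1],[-0.30,2.58,0,0,0,0,1],[-0.23,1.99,0,0,0,0,1],[-0.15,1.29,0,0,0,0,1],[-0.09,0.79,0,0,0,0,1]]]'
python3 -m pendant '[[[-0.03,0.30,0,0,0,0,1],[0,0,0,0,0,0,1],[0.02,-0.20,0,0,0,0,1],[0.05,-0.40,0,0,0,0,1],[0.06,-0.50,0,0,0,0,1],[0.07,-0.60,0,0,0,0,1],[0.06,-0.50,0,0,0,0,1],[0.03,-0.30,0,0,0,0,1]]]'
python3 - <<'E'
from h import *
from cell import *
o=track(30,save="pics/s2.png"); np.save("o2.npy",o)
print(o[::5].round(3)); print(fit(o)); cv2.imwrite("pics/d2.png",camera("side"))
a=cv2.imread("pics/s2.png")[170:340,220:420];b=cv2.imread("pics/d2.png")[120:320,220:380]
cv2.imwrite("pics/c2.png",np.hstack([cv2.resize(a,(440,374)),cv2.resize(b,(299,374))]))
E
```

```text
time: 7.95
tcp_pos: [465.9, -113.2, 271.8]
tool_rot: [-3.141, -0.002, 0.115]
wrist_force: [0.7, 1.1, 6.5]
grip_width: 15.2
grasp_force: 59.5
time: 8.62
tcp_pos: [457.5, -40.5, 271.8]
tool_rot: [3.138, -0.003, 0.109]
wrist_force: [2.5, -1.2, 6.0]
grip_width: 15.4
grasp_force: 59.6
time: 9.28
tcp_pos: [433.0, 170.9, 271.8]
tool_rot: [-3.141, -0.003, 0.115]
wrist_force: [0.5, -1.9, 6.8]
grip_width: 15.2
grasp_force: 59.6
time: 9.95
tcp_pos: [435.8, 147.4, 271.8]
tool_rot: [-3.141, -0.002, 0.113]
wrist_force: [-0.6, 1.2, 6.4]
grip_width: 15.2
grasp_force: 59.6
[[ 9.95000e+00 -1.71000e-01  4.18714e+02  2.59000e+02]
 [ 1.02000e+01 -2.51000e-01  4.18218e+02  2.61000e+02]
 [ 1.04500e+01 -1.66000e-01  4.18259e+02  2.57000e+02]
 [ 1.07000e+01  2.80000e-02  4.18264e+02  2.72000e+02]
 [ 1.09500e+01  2.00000e-01  4.18291e+02  2.51000e+02]
 [ 1.12000e+01  2.04000e-01  4.18281e+02  2.50000e+02]]
{'t': np.float64(11.4), 'th': np.float64(0.1033124270386), 'om': np.float64(-0.7794107289245767), 'off': np.float64(-0.015034179486283744), 'T': np.float64(1.7642947921965328), 'amp': np.float64(0.24201494005897017), 'rms': np.float64(0.0032886275521135473)}
```

View pics/c2.png

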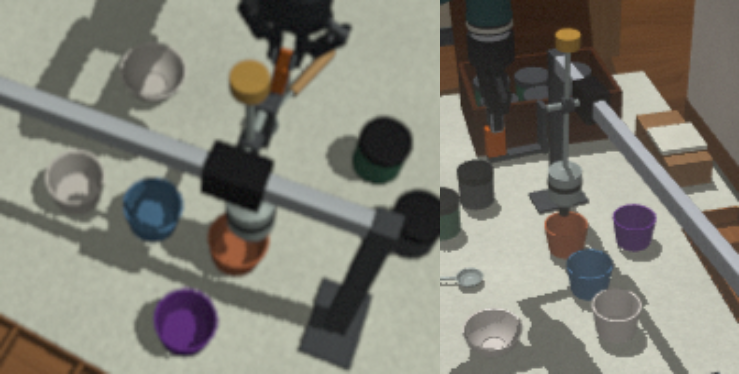

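The left crop shows the carriage at (240,175) above the terracotta cup at (238,243). The right crop shows the nozzle at (563,210) over the same cup at (567,233). The remaining swing is 0.24 rad, so I refit with the weight's height change included and plan a calming move.

```bash
cat >> h.py <<'E'
def corr(o,p):
    """remove the height change of the weight with angle"""
    u=np.array([-.1143,.9934]);o=o.copy()
    for r in o:
        piv=np.array([611.8,-255.2])+r[2]*u; sX=-r[1]*124; th=r[1]; c=p["xyz"]
        cu=(c[:2]-piv)@u
        for _ in range(5):
            z=320+126*np.cos(th); k=(z-c[2])/(440-c[2]); th=np.arcsin(-(cu+(sX-cu)*k)/126)
        r[1]=np.sin(th)
    return o
E
python3 - <<'E'
from h import *
from cell import camera_params
p=camera_params("scene")
for n in("o1.npy","o2.npy"): f=fit(corr(np.load(n)[(2 if n=="o2.npy" else 0):],p)); print({k:round(float(v),4) for k,v in f.items()})
for N in (24,32): print(N,plan(6,f["th"],f["om"],f["T"],N,lag=.10,lo=-60,hi=60))
E
```

```text
{'t': 7.2333, 'th': 0.427, 'om': -0.1349, 'off': -0.0239, 'T': 1.7483, 'amp': 0.4287, 'rms': 0.0049}
{'t': 11.4, 'th': 0.0988, 'om': -0.7714, 'off': -0.0169, 'T': 1.7508, 'amp': 0.2366, 'rms': 0.0034}
T 1.751 max 0.221 resid 0.002
T 1.716 max 0.217 resid 0.025
T 1.786 max 0.224 resid 0.027
sum 6.0 min/max x -60.0 56.0 vmax 24.0 dmax 10.0
[[-0.08,0.70,0,0,0,0,1],[-0.06,0.50,0,0,0,0,1],[0.01,-0.10,0,0,0,0,1],[0.09,-0.79,0,0,0,0,1],[0.16,-1.39,0,0,0,0,1],[0.18,-1.59,0,0,0,0,1],[0.17,-1.49,0,0,0,0,1],[0.13,-1.09,0,0,0,0,1]]
[[0.07,-0.60,0,0,0,0,1],[0.01,-0.10,0,0,0,0,1],[-0.00,0.00,0,0,0,0,1],[-0.00,0.00,0,0,0,0,1],[-0.05,0.40,0,0,0,0,1],[-0.13,1.09,0,0,0,0,1],[-0.19,1.69,0,0,0,0,1],[-0.25,2.19,0,0,0,0,1]]
[[-0.27,2.38,0,0,0,0,1],[-0.23,1.99,0,0,0,0,1],[-0.16,1.39,0,0,0,0,1],[-0.05,0.40,0,0,0,0,1],[0.06,-0.50,0,0,0,0,1],[0.16,-1.39,0,0,0,0,1],[0.19,-1.69,0,0,0,0,1],[0.16,-1.39,0,0,0,0,1]]
24 [  7.   5.  -1.  -8. -14. -16. -15. -11.  -6.  -1.   0.   0.   4.  11.
  17.  22.  24.  20.  14.   4.  -5. -14. -17. -14.]
T 1.751 max 0.199 resid 0.001
T 1.716 max 0.194 resid 0.023
T 1.786 max 0.20
[... 272 characters left out ...]
[-0.00,0.00,0,0,0,0,1],[-0.03,0.30,0,0,0,0,1],[-0.08,0.70,0,0,0,0,1],[-0.14,1.19,0,0,0,0,1],[-0.17,1.49,0,0,0,0,1],[-0.19,1.69,0,0,0,0,1],[-0.19,1.69,0,0,0,0,1]]
[[-0.19,1.69,0,0,0,0,1],[-0.15,1.29,0,0,0,0,1],[-0.11,0.99,0,0,0,0,1],[-0.07,0.60,0,0,0,0,1],[-0.03,0.30,0,0,0,0,1],[-0.00,0.00,0,0,0,0,1],[0.01,-0.10,0,0,0,0,1],[0.05,-0.40,0,0,0,0,1]]
[[0.06,-0.50,0,0,0,0,1],[0.07,-0.60,0,0,0,0,1],[0.09,-0.79,0,0,0,0,1],[0.09,-0.79,0,0,0,0,1],[0.09,-0.79,0,0,0,0,1],[0.07,-0.60,0,0,0,0,1],[0.06,-0.50,0,0,0,0,1],[0.03,-0.30,0,0,0,0,1]]
32 [ -1.  -5.  -9. -11. -11. -10.  -8.  -4.  -1.   0.   3.   7.  12.  15.
  17.  17.  17.  13.  10.   6.   3.   0.  -1.  -4.  -5.  -6.  -8.  -8.
  -8.  -6.  -5.  -3.]
```

```bash
python3 -m pendant '[[[0.01,-0.10,0,0,0,0,1],[0.06,-0.50,0,0,0,0,1],[0.10,-0.89,0,0,0,0,1],[0.13,-1.09,0,0,0,0,1],[0.13,-1.09,0,0,0,0,1],[0.11,-0.99,0,0,0,0,1],[0.09,-0.79,0,0,0,0,1],[0.05,-0.40,0,0,0,0,1]]]'
python3 -m pendant '[[[0.01,-0.10,0,0,0,0,1],[0,0,0,0,0,0,1],[-0.03,0.30,0,0,0,0,1],[-0.08,0.70,0,0,0,0,1],[-0.14,1.19,0,0,0,0,1],[-0.17,1.49,0,0,0,0,1],[-0.19,1.69,0,0,0,0,1],[-0.19,1.69,0,0,0,0,1]]]'
python3 -m pendant '[[[-0.19,1.69,0,0,0,0,1],[-0.15,1.29,0,0,0,0,1],[-0.11,0.99,0,0,0,0,1],[-0.07,0.60,0,0,0,0,1],[-0.03,0.30,0,0,0,0,1],[0,0,0,0,0,0,1],[0.01,-0.10,0,0,0,0,1],[0.05,-0.40,0,0,0,0,1]]]'
python3 -m pendant '[[[0.06,-0.50,0,0,0,0,1],[0.07,-0.60,0,0,0,0,1],[0.09,-0.79,0,0,0,0,1],[0.09,-0.79,0,0,0,0,1],[0.09,-0.79,0,0,0,0,1],[0.07,-0.60,0,0,0,0,1],[0.06,-0.50,0,0,0,0,1],[0.03,-0.30,0,0,0,0,1]]]'
python3 - <<'E'
from h import *
from cell import *
p=camera_params("scene"); o=track(26,save="pics/s3.png"); np.save("o3.npy",o)
d=camera("side"); cv2.imwrite("pics/d3.png",d)
o=corr(o[2:],p); print(o[::5].round(3)); f=fit(o,fixT=1.75); print(f)
a=cv2.imread("pics/s3.png")[200:310,270:380];b=d[190:280,240:330]
cv2.imwrite("pics/c3.png",np.hstack([cv2.resize(a,(390,390),interpolation=3),cv2.resize(b,(390,390),interpolation=3)]))
E
```

```text
time: 12.17
tcp_pos: [442.6, 88.3, 271.9]
tool_rot: [-3.141, -0.002, 0.112]
wrist_force: [-0.1, 0.7, 6.5]
grip_width: 15.3
grasp_force: 59.7
time: 12.83
tcp_pos: [434.4, 158.4, 271.9]
tool_rot: [3.141, -0.002, 0.112]
wrist_force: [-0.5, -1.7, 7.8]
grip_width: 15.1
grasp_force: 59.7
time: 13.5
tcp_pos: [429.3, 203.2, 271.8]
tool_rot: [-3.139, -0.002, 0.115]
wrist_force: [-1.5, 2.1, 7.3]
grip_width: 15.6
grasp_force: 59.7
time: 14.17
tcp_pos: [435.0, 153.3, 271.8]
tool_rot: [-3.141, -0.002, 0.113]
wrist_force: [-0.8, 1.7, 7.2]
grip_width: 15.2
grasp_force: 59.7
[[ 1.42670e+01 -4.90000e-02  4.24186e+02  2.72000e+02]
 [ 1.45170e+01 -4.20000e-02  4.24380e+02  2.74000e+02]
 [ 1.47670e+01 -2.40000e-02  4.24415e+02  2.81000e+02]
 [ 1.50170e+01 -5.00000e-03  4.24418e+02  2.74000e+02]
 [ 1.52670e+01 -3.00000e-03  4.24415e+02  2.72000e+02]]
{'t': np.float64(15.4167), 'th': np.float64(0.015395490642323723), 'om': np.float64(-0.0655877284215906), 'off': np.float64(-0.025084161705438136), 'T': 1.75, 'amp': np.float64(0.023889856220066796), 'rms': np.float64(0.0010036171284161775)}
```

View pics/c3.png

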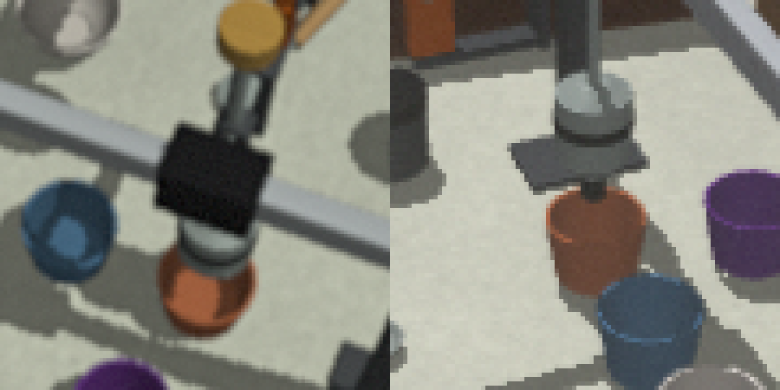

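Left crop: carriage at (215,178) with the terracotta cup at (207,287) below it. Right crop: nozzle tip at about (597,196) over the rim centred at about (597,216). The swing is down to 0.024 rad. Next I check the centring.

```bash
python3 - <<'E'
from h import *
from cell import *
from scipy.optimize import least_squares
P={n:camera_params(n) for n in("scene","side")}
u=np.array([-.1143,.9934]);v=np.array([.9934,.1143]);p0=np.array([611.8,-255.2])
I={"scene":"pics/scene0.png","side":"pics/side0.png"};nr={"scene":(327,281),"side":(288,245)}
a=np.linspace(0,2*np.pi,181);obs={}
def bb(p,c):
    q=np.array([proj(p,[c[0]+42*np.cos(t),c[1]+42*np.sin(t),58]) for t in a]);return np.array([q[:,0].min(),q[:,0].max(),q[:,1].min()])
for n in I:
    s=blob(cv2.imread(I[n]),(2,90,40),(14,255,255),nr[n],22)[1]; obs[n]=np.array([s[0]-.5,s[0]+s[2]-.5,s[1]-.5])
for ns in(("scene",),("side",),("scene","side")):
    r=least_squares(lambda c:np.hstack([bb(P[n],c)-obs[n] for n in ns]),[563,168]); d=r.x-p0
    print(ns,r.x.round(1),"s",(d@u).round(1),"perp",(d@v).round(1),"res px",r.fun.round(1))
br=[]
for n,f in(("scene","pics/s3.png"),("side","pics/d3.png")):
    im=cv2.imread(f);c=blob(im,(15,120,80),(30,255,255),proj(P[n],[563,169,444]).astype(int),30)[0];br.append(ray(P[n],c))
X,e=tri(*br);d=X[:2]-p0;print("brass",X,e[0],"s",d@u,"perp",d@v)
N=onz(P["side"],(287.8,235.2),80);d=N[:2]-p0;print("nozzle side",N,"s",d@u,"perp",d@v)
E
```

```text
('scene',) [569.8 170.9] s 428.1 perp 7.0 res px [-0.3  0.3 -0. ]
('side',) [563.8 167.1] s 425.0 perp 0.6 res px [-0.4  0.4 -0. ]
('scene', 'side') [566.6 170.1] s 427.6 perp 3.7 res px [-0.1  0.5 -1.   0.2  0.9 -0.6]
brass [562.58899985 166.66397497 443.57658629] 1.34899270639705 s 424.70449005573045 perp -0.6671552128374472
nozzle side [565.51181466 162.29290864  80.        ] s 420.0281950315645 perp 1.7367561425172044
```

```bash
python3 - <<'E'
from h import *
from cell import *
f=fit(corr(np.load("o3.npy")[2:],camera_params("scene")),fixT=1.75)
print(plan(2,f["th"],f["om"],1.75,16,lag=.10,lo=-20,hi=20))
E
```

```text
T 1.75 max 0.023 resid 0.0
T 1.715 max 0.023 resid 0.002
T 1.785 max 0.024 resid 0.003
sum 2.0 min/max x -10.0 4.0 vmax 3.0 dmax 2.0
[[-0.01,0.10,0,0,0,0,1],[-0.02,0.20,0,0,0,0,1],[-0.01,0.10,0,0,0,0,1],[-0.00,0.00,0,0,0,0,1],[0.02,-0.20,0,0,0,0,1],[0.02,-0.20,0,0,0,0,1],[0.02,-0.20,0,0,0,0,1],[0.03,-0.30,0,0,0,0,1]]
[[0.03,-0.30,0,0,0,0,1],[0.01,-0.10,0,0,0,0,1],[0.01,-0.10,0,0,0,0,1],[-0.01,0.10,0,0,0,0,1],[-0.03,0.30,0,0,0,0,1],[-0.03,0.30,0,0,0,0,1],[-0.03,0.30,0,0,0,0,1],[-0.02,0.20,0,0,0,0,1]]
[ 1.  2.  1.  0. -2. -2. -2. -3. -3. -1. -1.  1.  3.  3.  3.  2.]
```

Then hold for 5 s, checking the swing.

```bash
python3 -m pendant '[[[-0.01,0.10,0,0,0,0,1],[-0.02,0.20,0,0,0,0,1],[-0.01,0.10,0,0,0,0,1],[0,0,0,0,0,0,1],[0.02,-0.20,0,0,0,0,1],[0.02,-0.20,0,0,0,0,1],[0.02,-0.20,0,0,0,0,1],[0.03,-0.30,0,0,0,0,1]]]' >/dev/null
python3 -m pendant '[[[0.03,-0.30,0,0,0,0,1],[0.01,-0.10,0,0,0,0,1],[0.01,-0.10,0,0,0,0,1],[-0.01,0.10,0,0,0,0,1],[-0.03,0.30,0,0,0,0,1],[-0.03,0.30,0,0,0,0,1],[-0.03,0.30,0,0,0,0,1],[-0.02,0.20,0,0,0,0,1]]]'
H='[[[0,0,0,0,0,0,1],[0,0,0,0,0,0,1],[0,0,0,0,0,0,1],[0,0,0,0,0,0,1],[0,0,0,0,0,0,1],[0,0,0,0,0,0,1],[0,0,0,0,0,0,1],[0,0,0,0,0,0,1]]]' 
python3 - <<'E'
from h import *
from cell import *
o=track(26,save="pics/s4.png"); cv2.imwrite("pics/d4.png",camera("side"))
o=corr(o[2:],camera_params("scene")); print(o[::6].round(3),fit(o,fixT=1.75))
E
```

```text
time: 16.85
tcp_pos: [434.8, 155.2, 271.8]
tool_rot: [3.141, -0.002, 0.113]
wrist_force: [-1.8, -0.7, 7.7]
grip_width: 15.3
grasp_force: 59.7
[[ 1.69500e+01 -2.40000e-02  4.27068e+02  2.80000e+02]
 [ 1.72500e+01 -2.50000e-02  4.27050e+02  2.80000e+02]
 [ 1.75500e+01 -2.60000e-02  4.27056e+02  2.80000e+02]
 [ 1.78500e+01 -2.70000e-02  4.27044e+02  2.80000e+02]] {'t': np.float64(18.1), 'th': np.float64(-0.0006354073981970664), 'om': np.float64(0.004130571418244748), 'off': np.float64(-0.02561739045818689), 'T': 1.75, 'amp': np.float64(0.0013142607134982638), 'rms': np.float64(0.0004347048811719681)}
```

```bash
python3 -m pendant '[[[0,0,0,0,0,0,1],[0,0,0,0,0,0,1],[0,0,0,0,0,0,1],[0,0,0,0,0,0,1],[0,0,0,0,0,0,1],[0,0,0,0,0,0,1],[0,0,0,0,0,0,1],[0,0,0,0,0,0,1]]]' >/dev/null
python3 - <<'E'
from h import *
from cell import *
P={n:camera_params(n) for n in("scene","side")};u=np.array([-.1143,.9934]);p0=np.array([611.8,-255.2])
br=[ray(P[n],blob(cv2.imread(f),(15,120,80),(30,255,255),proj(P[n],[563,169,444]).astype(int),30)[0]) for n,f in(("scene","pics/s4.png"),("side","pics/d4.png"))]
X=tri(*br)[0];print("brass",X,"s",(X[:2]-p0)@u)
d=cv2.imread("pics/d4.png")
for c,z,col in(((563.8,167.1),58,(0,255,0)),(X[:2],80,(255,255,0))): print(proj(P["side"],[*c,z]))
cv2.imwrite("pics/c4.png",cv2.resize(d[205:265,255:320],None,fx=8,fy=8,interpolation=cv2.INTER_NEAREST))
E
```

```text
brass [561.96167933 171.56566614 443.78668974] s 429.64553279205984
[286.99972772 239.50152344]
[286.16329135 233.82589115]
```

View pics/c4.png

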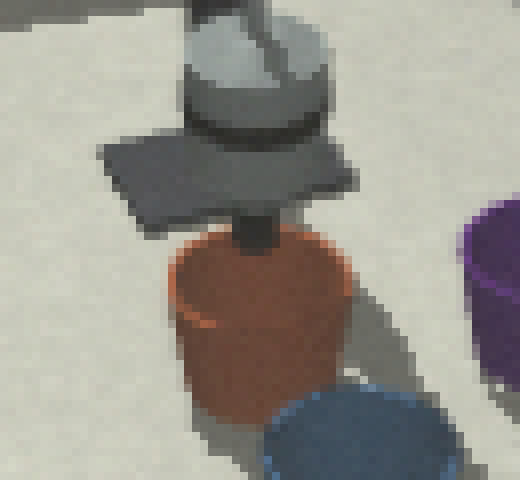

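The crop shows the nozzle tip at about (256,245), with the rim spanning x 170–352 and centred at (261,276). Allowing for the 22 mm height difference, the nozzle is within about 5 mm of the cup's middle. I hold, then release.

```bash
for i in 1 2 3 4; do python3 -m pendant '[[[0,0,0,0,0,0,1],[0,0,0,0,0,0,1],[0,0,0,0,0,0,1],[0,0,0,0,0,0,1],[0,0,0,0,0,0,1],[0,0,0,0,0,0,1],[0,0,0,0,0,0,1],[0,0,0,0,0,0,1]]]' |head -1; done
python3 -m pendant '[[[0,0,0,0,0,0,0.7],[0,0,0,0,0,0,0.5],[0,0,0,0,0,0,0.3],[0,0,0,0,0,0,0],[0,0,0,0,0,0,0],[0,0,0,0,0,0,0],[0,0,0,0,0,0,0],[0,0,0,0,0,0,0]]]'
python3 -c "
from h import *
from cell import *
o=track(6); o=corr(o,camera_params('scene')); print(o.round(3))"
```

```text
time: 19.53
time: 20.2
time: 20.87
time: 21.53
time: 22.2
tcp_pos: [435.1, 155.1, 270.2]
tool_rot: [3.141, 0.0, 0.113]
wrist_force: [-0.1, -0.4, -0.3]
grip_width: 85.0
grasp_force: 0.0
[[ 2.22000e+01 -3.00000e-02  4.26463e+02  2.80000e+02]
 [ 2.22500e+01 -2.90000e-02  4.26471e+02  2.80000e+02]
 [ 2.23000e+01 -3.00000e-02  4.26480e+02  2.79000e+02]
 [ 2.23500e+01 -3.00000e-02  4.26483e+02  2.79000e+02]
 [ 2.24000e+01 -3.00000e-02  4.26477e+02  2.77000e+02]
 [ 2.24500e+01 -3.10000e-02  4.26464e+02  2.77000e+02]]
```

Released and still at rest; now lift and move clear.

```bash
python3 -m pendant '[[[0,0,1,0,0,0,0],[0,0,1.5,0,0,0,0],[0,0,2,0,0,0,0],[0,0,2.5,0,0,0,0],[0,0,2.5,0,0,0,0],[-1.5,0,1,0,0,0,0],[-2,0,0,0,0,0,0],[-2,0,0,0,0,0,0]]]'
python3 -m pendant '[[[-2,0,0,0,0,0,0],[-1,0,0,0,0,0,0],[0,0,0,0,0,0,0],[0,0,0,0,0,0,0],[0,0,0,0,0,0,0],[0,0,0,0,0,0,0],[0,0,0,0,0,0,0],[0,0,0,0,0,0,0]]]'
python3 - <<'E'
from h import *
from cell import *
p=camera_params("scene");c=[]
for i in range(15):
    X=onz(p,blob(camera("scene"),(15,120,80),(30,255,255),proj(p,[563,169,444]).astype(int),30)[0],444);c.append(X[:2])
c=np.array(c);print(c.mean(0),np.ptp(c,axis=0)); print(sense()["wrist_force"])
s=(c.mean(0)-[611.8,-255.2])@[-.1143,.9934];print("s",s)
E
```

```text
time: 23.17
tcp_pos: [380.0, 155.1, 377.2]
tool_rot: [-3.141, -0.003, 0.112]
wrist_force: [-1.1, -0.5, -0.4]
grip_width: 85.3
grasp_force: 0.0
time: 23.83
tcp_pos: [350.6, 155.1, 374.8]
tool_rot: [3.141, 0.001, 0.113]
wrist_force: [-0.2, -0.5, 0.7]
grip_width: 85.5
grasp_force: 0.0
[561.19178655 171.83450673] [0.34531596 0.30206055]
[0.27687657 0.59441958 0.65190415]
s 430.000597780052
```

```bash
python3 -c "
from cell import *
print(sign_off())"
```

```text
the job is handed in; nothing more can be done
None
```

The job is handed in after about 25 s of robot time: the infuser hangs still with its nozzle within about 5 mm (my estimate) of the terracotta cup's middle, and the grip is released with the arm clear; the verdict was not shown.

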